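# Put three wrongly stored tools back in their own inserts of the bench organiser

## Task

The sanding block, the tape measure and the screwdriver have been put away in one another's places in the bench organiser. Sort them out so that each sits fully home in the insert made for it: the block flat in the large recess, the tape measure standing in the small recess, and the screwdriver lying across the two notched rests with its handle in the wide notch; park a tool in the plain, empty insert or on a clear bit of desk while you need to, but leave no tool there, and do not disturb the glue bottle or the pencil beside the organiser.

Things in the scene. Friction and masses are not known exactly. Their poses are not given: they have to be found in the camera images.
- sanding_block: Sanding block, cork wrapped in reddish abrasive paper: a cuboid 110 mm (y) x 62 mm (x; 60 mm at the gripped faces) x 34 mm high (z), 60 to 85 g. Origin: centre of its underside. Starts lying flat over the small recess of tape_insert, its length roughly along the insert (+y towards the robot). Grip it across the 60 mm. Either way round will do.
- tape_measure: Pocket tape measure, yellow case standing on edge: 78 mm long (y), 37 mm thick (x; 35 mm between the cheeks), 65 mm tall (z), about 0.28 kg. Origin: centre of its underside. Starts standing between the two rests of driver_insert, its length roughly along the insert (+y towards the robot). Grip it across the thickness. Either way round will do.
- screwdriver: Screwdriver, 200 mm long along its y: round red handle, diameter 29 mm, from y = 0 to +100 mm; steel shank, 6 mm, from y = 0 to the tip at -100 mm. It can roll. 90 g, balance point y = +46 mm. Origin 14.4 mm below the axis as it lies at the start: handle in the large recess of block_insert, end towards the robot, shank out over the far rim.
- screwdriver_handle (a point): The middle of the screwdriver's handle, on its axis, 50 mm from the joint of handle and shank; axes as the screwdriver's, +y towards the handle's end. Grip the 29 mm handle here from above; in the recess the axis is 6 mm above the insert's rim.
- block_insert: Insert for the sanding block: fixed plywood block 212 mm (x) x 109 mm (y) x 20 mm (z). Origin: centre of its underside, 4.5 mm above the desk; x points away from the robot (turned clockwise up to 0.4 rad), y across. In its middle one large felted recess, 124 mm (x) x 72 mm (y), 8 mm deep: floor at z = +12 mm, rim +20 mm.
- tape_insert: Insert for the tape measure: fixed plywood block of the same size, origin and axes as block_insert. In its middle one small felted recess, 92 mm (x) x 48 mm (y), 10 mm deep: floor at z = +10 mm, rim +20 mm. At the start the sanding block covers all of it but its near end.
- driver_insert: Insert for the screwdriver: fixed base 212 x 109 x 8 mm, origin and axes as block_insert, with two rests across it, 14 mm thick, tops at z = +50 mm: at x = -82 mm with a wide V notch (61 mm at the top) for the handle, at x = +55 mm a small one (28 mm) for the shank. Seated, the screwdriver's axis lies along x at y = 0, z = +40 mm, the middle of its handle at x = -50 mm.
- plain_insert: Plain insert: fixed shallow tray, 212 x 109 mm, origin and axes as block_insert, floor at z = +5 mm, rim 5 mm wide at +18 mm; empty at the start. The four inserts stand side by side in any order, parallel, 112 mm apart along y, in a fixed wooden case 236 x 466 mm, 22 mm high.
- glue_bottle: Bystander: yellow glue bottle with an orange cap, upright, 40 x 62 x 200 mm, on the desk behind the organiser. Origin: centre of its underside.
- pencil: Bystander: yellow flat carpenter's pencil, 14 x 170 (y) x 8 mm, lying on the desk along the organiser's near side. Origin: centre of its underside.
There are look-alikes about, which are no part of the job. Leave any green look-alike of the tape_measure alone.

How it is judged (in metres and radians):
At the end, for the whole second after the job is handed in: Block flat in the large recess and tape upright in the small one, on the floor, within 12 mm along, 10 mm across and 0.25 rad; screwdriver level in both notches, handle in the wide one, within 15 mm along, 8 mm across, 5.5 mm in height and 0.08 rad; all let go and at rest (x of sanding_block in the frame of block_insert between -0.012 and 0.012 m and y of sanding_block in the frame of block_insert between -0.01 and 0.01 m and z of sanding_block in the frame of block_insert between 0.004 and 0.0145 m and x of tape_measure in the frame of tape_insert between -0.012 and 0.012 m and y of tape_measure in the frame of tape_insert between -0.01 and 0.01 m and z of tape_measure in the frame of tape_insert between 0.005 and 0.0145 m and x of screwdriver_handle in the frame of driver_insert between -0.065 and -0.035 m and y of screwdriver_handle in the frame of driver_insert between -0.008 and 0.008 m and z of screwdriver_handle in the frame of driver_insert between 0.034 and 0.0455 m and angle between sanding_block's own z axis and vertical below 0.06 rad and angle between tape_measure's own z axis and vertical below 0.08 rad and angle between screwdriver_handle's own y axis and vertical between 1.5 and 1.64 rad and angle between the y axis of sanding_block and the x axis of block_insert, either way round below 0.25 rad and angle between the y axis of tape_measure and the x axis of tape_insert, either way round below 0.25 rad and angle between the y axis of screwdriver_handle and the x axis of driver_insert, either way round below 0.08 rad and contact force between the fingers and sanding_block below 0.05 N and linear speed of each of sanding_block, tape_measure, screwdriver below 0.02 m/s and contact force between the fingers and tape_measure below 0.05 N and contact force between the fingers and screwdriver below 0.05 N); the robot touches nothing.
It fails at once if the glue bottle is knocked over or pushed more than 30 mm (angle between glue_bottle's own z axis and vertical above 0.4 rad or distance of glue_bottle from where it was at the start of the episode above 0.03 m).
It fails at once if the pencil is moved more than 40 mm (distance of pencil from where it was at the start of the episode above 0.04 m).
It also fails if it takes over 120 s, if anything falls off the work surface, if the arm or the gripper's body presses on something with over 40 N, if the wrist force passes 120 N, or if a joint passes its speed limit or range.

## Robot

A 7-joint arm with a two-finger parallel gripper is mounted at the origin on a cart in front of the work surface, level with it; the furniture and walls round the work are solid. World frame = base frame: x ahead of the robot, y to its left, z up, the work surface at z = 0. Lengths are in m, angles in degrees, forces in N, time in s.
With the tool pointing down it reaches from about 0.425 to 0.825 m from the base axis. Payload 3.6 kg.
Tool frame: the origin (TCP) lies on the centre line of the jaws, within the pads' length; the fingertips stand r.tips_ahead ahead of it and the grasp point (between the pads) lies 5 mm behind it (r.tips_ahead is the distance from the TCP to the fingertips, in m); z points along the fingers, y is the line along which they close (so a half turn about z gives the same grasp; the last joint's range is limited). The gripper opens to 85 mm and grips with 20 to 120 N. Pads are 22 mm wide; open, the fingers measure 114 mm over their backs; the gripper's body (76 mm by 85 mm) begins 54 mm behind the grasp point. The pads swing forward as they close: fully open they stand 13 mm farther back than shut.
Start: joints at [-66.263, 35.231, -0.722, 81.555, 0.464, 63.22, -2.315], TCP at [0.277, 0.588, 0.245] pointing down, gripper open.
Joint ranges: [-178.69, 178.69], [-17.37, 117.87], [-77.05, 75.6], [15.02, 138.74], [-78.02, 258.01], [0.78, 113.62], [-162.83, 162.83]. Speed limits (degrees/s): [159.86, 159.86, 180, 180, 180, 180, 180].

## Interface

Orientations are given as [roll, pitch, yaw] about the fixed x, y, z axes, in that order (R = Rz(yaw) Ry(pitch) Rx(roll)).
In Python, from station import telemetry, eyes, job, r gives the robot as it stands.
- The arm moves only by the tool send_path, called after "Emit:" in YAML: its name, and indented under it one key for each argument. Schema: {"type":"object","properties":{"plan":{"type":"array","items":{"type":"array","items":{"type":"array","items":{"type":"number"},"minItems":7,"maxItems":7},"minItems":1,"maxItems":8},"minItems":1,"maxItems":1},"only":{"type":"string"},"quiet":{"type":"boolean"},"lines":{"type":"string"}},"required":["plan"],"additionalProperties":false}. plan is a list that holds a single list of rows (three levels of brackets), with 1 to 8 rows, each of 7 numbers: dx, dy, dz in shares of 0.5 m (1.0 is 0.5 m), then a rotation vector rx, ry, rz in parts of the range, where 1.0 means 4 rad, then the opening from 0.0 (shut) to 1.0 (fully open); each row shifts and turns the commanded pose from where the row before left it, along the tool's axes as they then stand; what a row does not reach is not made up. A row lasts 1/12 s, in which the tool goes at most 0.0417 m and 7.16 degrees, less where a joint would pass 70% of its speed; a pose out of reach is approached as far as the arm can. The fingers move at their own pace and stop on an object; the grip force is fixed at half the most. Time passes only in rows, so rows that do not move let the fingers close. The tool returns the time, the measured TCP pose, the force, the opening and the grip force at its end. only (a regular expression) keeps the lines of the reply that match it, lines (a string "A,B") keeps lines A to B, and quiet returns only ok. Input that does not fit is refused with a message, and nothing moves.
- telemetry.state(): the state, without advancing time (a new reading comes with each control period).
- eyes.capture(name): name is "side" or "top" or "wrist"; returns a dict with "img" (420x560x3 uint8, blue, green, red), "z_map" (420x560 float32, m along the optical axis (not along the pixel's ray), 0 where there is no reading), "fov_y" (degrees; the focal length in pixels is half the picture's height over the tangent of half this angle, whatever the lens; pixels are square), "cx", "cy" (the principal point, pixels), "camera_from_world" (4x4, takes a point from world to camera coordinates). Camera axes: x right, y down, z forward; pixel columns grow to the right and rows downward; lengths in m; the calibration is good to about 2 mm. A picture is of the moment at which its call begins.
- job.close_job(): hands the job in; it is judged then, once.
The state is a dict: "time_s": time; "joint_positions": joint angles; "qvel": joint speeds; "joint_efforts": joint torques, N m; "tool_pos": TCP position; "ee_rot": TCP orientation; "ft_force": force on the tool from outside, world axes, zero at the start; "ft_torque": the same for the moment, N m; "grip_width": opening from 0.0 (shut) to 1.0 (fully open); "grasp_force": force on a finger pad.
Only numpy, scipy, OpenCV 4.12 (cv2) and the standard library are available. Lean on these libraries where they do the work, as an engineer would, in place of code of your own. Each camera call takes 0.05 s, during which the arm holds its last target. There are 200 camera calls.

## Working session

There is one attempt and no reset: what is moved stays moved. The work goes in short steps, Python scripts to look and compute and a tool call to move; the robot and the scene stay as the last step left them, time stands still between calls to the robot, and variables do not carry over. Pictures are saved under pics/ and viewed, at most 14 in all, crops included, and the job is handed in when it is done.

```bash
ls; mkdir -p pics; cat > h.py <<'E'
import numpy as np, cv2
from station import telemetry, eyes, job, r
from scipy.spatial.transform import Rotation as R
def cap(n):
    c=eyes.capture(n); f=c["img"].shape[0]/2/np.tan(np.radians(c["fov_y"]/2)); c["f"]=f
    c["T"]=np.linalg.inv(np.array(c["camera_from_world"])); return c
def cloud(c):
    z=c["z_map"]; v,u=np.mgrid[:z.shape[0],:z.shape[1]]
    P=np.stack([(u-c["cx"])/c["f"]*z,(v-c["cy"])/c["f"]*z,z],-1)
    W=P@c["T"][:3,:3].T+c["T"][:3,3]; W[z<=0]=np.nan; return W
def ray(c,u,v,h):
    d=c["T"][:3,:3]@np.array([(u-c["cx"])/c["f"],(v-c["cy"])/c["f"],1]); o=c["T"][:3,3]
    return o+d*(h-o[2])/d[2]
E
python3 - <<'E'
from h import *
print(telemetry.state(), r.tips_ahead)
for n in("top","side","wrist"):
    c=cap(n); cv2.imwrite(f"pics/{n}0.png",c["img"]); np.savez(f"{n}0.npz",**{k:c[k] for k in("img","z_map","cx","cy","f","T")})
    print(n,c["f"],c["cx"],c["cy"],c["T"].round(3).tolist())
E
```

```text
pics
{'time_s': 0.0, 'joint_positions': array([-66.26138018,  35.28974178,  -0.72390546,  81.64323605,
         0.46295607,  63.22077876,  -2.31281521]), 'qvel': array([ 0.00336368,  0.02364575,  0.01560085,  0.1279253 ,  0.00501691,
        0.07485965, -0.00317841]), 'joint_efforts': array([ 5.92356137e-04, -4.69219244e+01,  2.59682424e-01, -1.71031684e+01,
        1.00013296e-02,  9.70357039e-03,  2.05582452e-06]), 'tool_pos': array([0.27699848, 0.58719195, 0.24412143]), 'ee_rot': array([-1.79849078e+02,  6.42139975e-04,  1.54749142e+02]), 'ft_force': array([ 0.30445184, -0.0578217 ,  0.18859876]), 'ft_torque': array([-0.03822321, -0.00050922,  0.0047588 ]), 'grasp_force': 0.0, 'grip_width': 1.0042101560728498} 0.014
top 435.72979770566184 290.9752162132615 205.17362054587196 [[-0.017, -0.983, 0.18, 0.393], [-1.0, 0.019, 0.01, -0.038], [-0.014, -0.18, -0.984, 0.919], [0.0, 0.0, 0.0, 1.0]]
side 403.8479684869529 285.79863335402325 208.0173478500414 [[0.945, -0.198, 0.261, 0.3], [-0.327, -0.511, 0.795, -0.736], [-0.024, -0.836, -0.548, 0.522], [0.0, 0.0, 0.0, 1.0]]
wrist 303.77537992114554 283.3704338850428 206.61427475165132 [[0.426, 0.861, 0.28, 0.205], [0.905, -0.404, -0.134, 0.622], [-0.002, 0.31, -0.951, 0.373], [0.0, 0.0, 0.0, 1.0]]
```

View pics/top0.png

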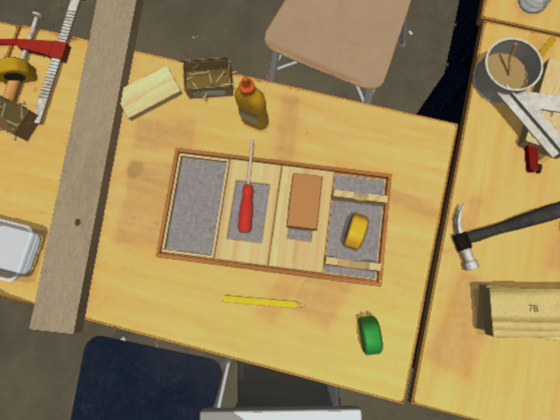

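View pics/side0.png

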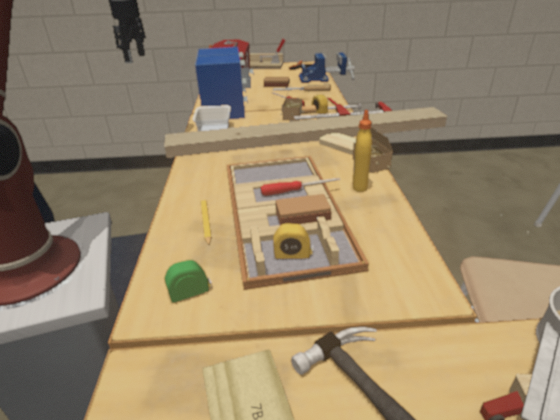

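The top view shows the inserts from left (+y) to right: plain (195,205), block insert with the screwdriver (248,200), tape insert with the block (304,200), and driver insert with a yellow tape (355,231). The glue bottle is at (252,105) and the pencil at (262,302).

Tape candidates in the top view:
- Yellow, in the driver insert, at (355,231)
- Green, at (370,333)
- Yellow object on the far-left bench, at (15,70)

The one at (355,231) fits, because it is yellow and stands between the two rests.

```bash
cat > m0.py <<'E'
from h import *
c=cap("top"); W=cloud(c); hsv=cv2.cvtColor(c["img"],cv2.COLOR_BGR2HSV); Hh,S,V=cv2.split(hsv)
def rect(m,name):
    p=W[m]; p=p[~np.isnan(p).any(1)]
    (cx,cy),(w,h),a=cv2.minAreaRect(p[:,:2].astype(np.float32)); 
    if w<h: w,h,a=h,w,a+90
    print(name,len(p),"ctr",round(cx,4),round(cy,4),"size",round(w,4),round(h,4),"ang",round((a+90)%180-90,2),"z",np.percentile(p[:,2],[5,50,95]).round(4)); return p
def big(m):
    n,l,s,_=cv2.connectedComponentsWithStats(m.astype(np.uint8)); k=1+np.argmax(s[1:,4]); return l==k
Z=W[...,2]; v,u=np.mgrid[:420,:560]
roi=(u>140)&(u<405)&(v>140)&(v<295)
if __name__=="__main__":
    rect(big(roi&(Z>0.012)&(Z<0.028)),"case")
    grey=roi&(S<70)&(V<170)
    n,l,s,ce=cv2.connectedComponentsWithStats(grey.astype(np.uint8))
    for k in range(1,n):
        if s[k,4]>120: print(ce[k].round(0),end=" "); rect(l==k,"grey")
    rect(big(roi&(Hh>4)&(Hh<16)&(S>90)&(Z>0.05)),"block")
    rect(big(roi&(Hh>18)&(Hh<32)&(S>170)&(Z>0.05)),"tape")
    red=big(roi&((Hh<4)|(Hh>172))&(S>150)); p=rect(red,"handle")
    rect((u>315)&(u<395)&roi&(Z>0.045)&(Z<0.062)&(S<150),"rests")
    for (a,b) in [(65,170),(130,60),(250,90),(165,85),(210,75)]: print((a,b),W[b,a].round(3))
    cv2.imwrite("pics/crop0.png",cv2.resize(c["img"][140:300,150:410],None,fx=3,fy=3,interpolation=cv2.INTER_CUBIC))
    print(np.median(Z[305:330,120:200]), "side0 beam")
E
python3 m0.py
```

```text
case 15818 ctr 0.5382 0.0065 size 0.4671 0.2365 ang 81.49 z [0.0127 0.0226 0.0269]
[196. 206.] grey 4246 ctr 0.564 0.1725 size 0.2017 0.1015 ang -8.33 z [0.0086 0.0114 0.0141]
[359. 185.] grey 739 ctr 0.5999 -0.1735 size 0.1048 0.0347 ang 81.84 z [0.0117 0.0142 0.017 ]
[249. 212.] grey 1358 ctr 0.5472 0.0608 size 0.1232 0.0721 ang -8.46 z [0.0157 0.0182 0.0212]
[353. 231.] grey 2218 ctr 0.5013 -0.159 size 0.1216 0.105 ang -8.21 z [0.0114 0.0141 0.017 ]
[299. 234.] grey 241 ctr 0.4964 -0.0449 size 0.0474 0.0209 ang 81.79 z [0.0138 0.0161 0.0231]
[350. 271.] grey 386 ctr 0.4183 -0.1467 size 0.1033 0.0146 ang 81.64 z [0.0115 0.014  0.0204]
block 1543 ctr 0.5594 -0.0556 size 0.1089 0.0592 ang -7.6 z [0.0548 0.0574 0.0597]
tape 546 ctr 0.497 -0.1571 size 0.0677 0.0327 ang -19.9 z [0.0569 0.0747 0.0792]
handle 497 ctr 0.5504 0.0646 size 0.0968 0.0245 ang -4.17 z [0.0379 0.0432 0.0471]
rests 867 ctr 0.5146 -0.1409 size 0.175 0.1459 ang -8.25 z [0.0465 0.0551 0.0586]
(65, 170) [0.638 0.443 0.04 ]
(130, 60) [0.902 0.331 0.009]
(250, 90) [0.744 0.041 0.176]
(165, 85) [0.835 0.247 0.018]
(210, 75) [0.848 0.143 0.034]
nan side0 beam
```

View pics/crop0.png

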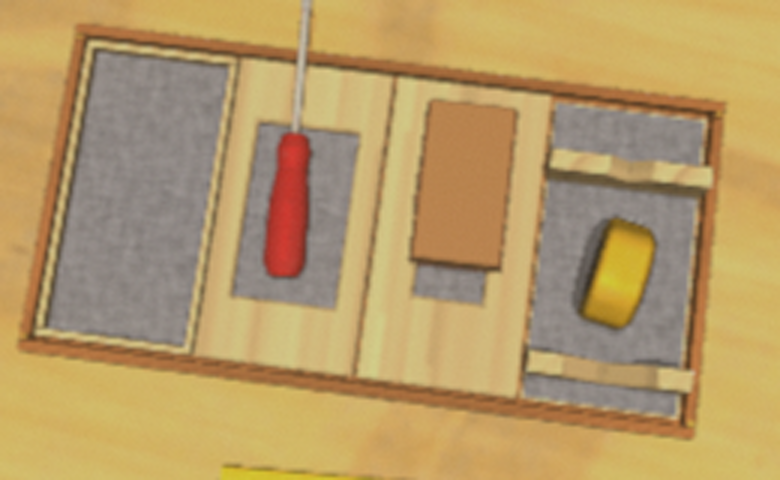

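The crop confirms the yellow tape at crop (618,272), standing between the two rests. The organiser yaw is about -8.4° and its measured size, 467 x 236, agrees with the case. First I park the tape in the plain insert.

```bash
cat > plan.py <<'E'
import sys
from h import *
x,y,z,yaw=map(float,sys.argv[1:5]); s=telemetry.state(); e=np.array(s["ee_rot"])
M=R.from_euler("xyz",e,degrees=True).as_matrix(); d=np.array([x,y,z])-s["tool_pos"]
print("t",round(s["time_s"],2),"pos",s["tool_pos"].round(4),"rpy",e.round(2),"f",np.round(s["ft_force"],1),"w",round(s["grip_width"],3),"g",round(s["grasp_force"],1))
dy=(yaw-e[2]+90)%180-90
print("tool delta",(M.T@d).round(4),"|",np.linalg.norm(d).round(3),"rz",round(-dy,2))
M2=R.from_euler("xyz",[180,0,e[2]+dy],degrees=True).as_matrix(); print("after turn",(M2.T@d).round(4))
E
python3 plan.py 0.43 0.25 0.245 160
python3 - <<'E'
import sys; sys.argv=['x']
from m0 import *
m=big(roi&(Hh>18)&(Hh<32)&(S>170)&(Z>0.05)&(u>320))
for h in(0.060,0.066,0.070,0.072): rect(m&(Z>h),f"tape{h}")
p=W[m&(Z>0.066)]; p=p-p.mean(0); ev=np.linalg.svd(p[:,:2])[2][0] if len(p)<3000 else 0; print(np.degrees(np.arctan2(ev[1],ev[0])))
cs,ct,_=[None]*3
cn,_=cv2.findContours(m.astype(np.uint8),cv2.RETR_EXTERNAL,cv2.CHAIN_APPROX_NONE)
q=np.array([ray(c,*a[0],0.075)[:2] for a in max(cn,key=len)],np.float32); print("raycast top",cv2.minAreaRect(q))
E
```

```text
t 0.2 pos [0.2771 0.5875 0.2446] rpy [-179.91    0.    154.75] f [-0.2  1.3  0.7] w 1.0 g 0.0
tool delta [-0.2822 -0.24   -0.    ] | 0.37 rz -5.25
after turn [-0.2591 -0.2648 -0.0004]
tape0.06 499 ctr 0.4963 -0.156 size 0.0621 0.0329 ang -19.6 z [0.0628 0.0752 0.0788]
tape0.066 443 ctr 0.4969 -0.1562 size 0.0549 0.0329 ang -19.65 z [0.0679 0.0756 0.0789]
tape0.07 396 ctr 0.4969 -0.1562 size 0.0496 0.0329 ang -19.65 z [0.0713 0.076  0.0789]
tape0.072 360 ctr 0.4962 -0.156 size 0.0476 0.0329 ang -19.65 z [0.0726 0.0762 0.079 ]
160.79596314974407
raycast top ((0.49410688877105713, -0.15524113178253174), (0.032673925161361694, 0.0659550204873085), 70.82880401611328)
```

The rows are not in the units I measure in: shifts go in shares of 0.5 m and turns go in shares of 4 rad. I convert before sending: -0.028 m / 0.5 = -0.056, -0.024 m / 0.5 = -0.048.

Emit:
send_path:
  plan:
    - [[-0.056,-0.048,0,0,0,0,0.7],[-0.056,-0.048,0,0,0,0,0.7],[-0.056,-0.048,0,0,0,0,0.7],[-0.056,-0.048,0,0,0,0,0.7],[-0.056,-0.048,0,0,0,0,0.7],[-0.056,-0.048,0,0,0,0,0.7],[-0.056,-0.048,0,0,0,0,0.7],[-0.056,-0.048,0,0,0,0,0.7]]

```text
time_s: 0.92
tool_pos: [0.3984, 0.3169, 0.2455]
ee_rot: [180.0, 0.0, 154.8]
ft_force: [0.4, -0.7, -0.4]
grip_width: 0.701
grasp_force: 0.0
```

```bash
python3 plan.py 0.497 -0.156 0.18 160.4
```

```text
t 0.92 pos [0.3984 0.3169 0.2455] rpy [1.7998e+02 1.0000e-02 1.5475e+02] f [ 0.4 -0.7 -0.4] w 0.701 g 0.0
tool delta [-0.2908 -0.3857  0.0654] | 0.488 rz -5.65
after turn [-0.2515 -0.4125  0.0655]
```

In the tool's units: -0.032 m / 0.5 = -0.064, -0.019 m / 0.5 = -0.038, -5.6 degrees / 229.1831 = -0.0244.

Emit:
send_path:
  plan:
    - [[0,0,0,0,0,-0.0244,0.7],[-0.038,-0.064,0.01,0,0,0,0.7],[-0.038,-0.064,0.01,0,0,0,0.7],[-0.038,-0.064,0.01,0,0,0,0.7],[-0.038,-0.064,0.01,0,0,0,0.7],[-0.038,-0.064,0.01,0,0,0,0.7],[-0.038,-0.064,0.01,0,0,0,0.7],[-0.038,-0.064,0.01,0,0,0,0.7]]
  quiet: true

```text
ok
```

Emit:
send_path:
  plan:
    - [[-0.038,-0.064,0.01,0,0,0,0.7],[-0.038,-0.064,0.01,0,0,0,0.7],[-0.038,-0.064,0.01,0,0,0,0.7],[-0.038,-0.064,0.01,0,0,0,0.7],[-0.038,-0.064,0.01,0,0,0,0.7],[-0.038,-0.064,0.01,0,0,0,0.7],[0,0,0,0,0,0,0.65],[0,0,0,0,0,0,0.65]]
  quiet: true

```text
ok
```

```bash
python3 plan.py 0.497 -0.156 0.18 160.4
python3 - <<'E'
from h import *
c=cap("wrist"); W=cloud(c); hsv=cv2.cvtColor(c["img"],cv2.COLOR_BGR2HSV); H,S,V=cv2.split(hsv); Z=W[...,2]
m=((H>18)&(H<32)&(S>170)&(Z>0.055)&(Z<0.085))
n,l,s,ce=cv2.connectedComponentsWithStats(m.astype(np.uint8)); k=1+np.argmax(s[1:,4]); print(s[k],ce[k])
for h in(0.055,0.072):
    p=W[(l==k)&(Z>h)]; print(h,cv2.minAreaRect(p[:,:2].astype(np.float32)),np.percentile(p[:,2],[50,99]))
cv2.imwrite("pics/wrist1.png",c["img"])
E
```

```text
t 2.25 pos [ 0.4903 -0.1593  0.1799] rpy [-1.7993e+02 -1.0000e-02  1.6000e+02] f [-0.2  0.5 -1.4] w 0.648 g 0.0
tool delta [-0.0052  0.0054 -0.0001] | 0.007 rz -0.4
after turn [-0.0053  0.0053 -0.0001]
[ 267  173   42   70 2719] [287.78043398 207.52739978]
0.055 ((0.4936535954475403, -0.1568901091814041), (0.034185558557510376, 0.058552660048007965), 70.72904968261719) [0.07492548 0.07843643]
0.072 ((0.49735769629478455, -0.15759560465812683), (0.03315947204828262, 0.04510687291622162), 69.51607513427734) [0.07604874 0.07854979]
```

View pics/wrist1.png

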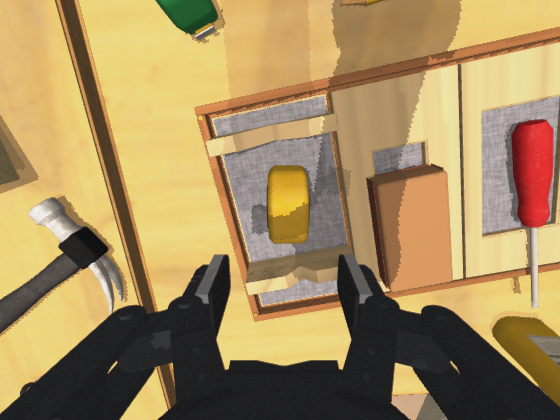

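The wrist picture shows the yellow tape centred at (288,207), ahead of and between the open jaws at (215,275) and (350,275). It lines up with the tool. I go down and grip.

In the tool's units: 0.03 m / 0.5 = 0.06, -0.0053 m / 0.5 = -0.0106, -0.4 degrees / 229.1831 = -0.0017.

Emit:
send_path:
  plan:
    - [[-0.0106,0.01,0.04,0,0,-0.0017,0.65],[0,0,0.06,0,0,0,0.65],[0,0,0.06,0,0,0,0.65],[0,0,0.05,0,0,0,0.65],[0,0,0.04,0,0,0,0.65],[0,0,0.018,0,0,0,0.65],[0,0,0,0,0,0,0.65],[0,0,0,0,0,0,0.65]]

```text
time_s: 2.97
tool_pos: [0.4978, -0.1522, 0.0467]
ee_rot: [180.0, 0.0, 160.8]
ft_force: [0.2, -0.3, 0.9]
grip_width: 0.651
grasp_force: 0.0
```

Emit:
send_path:
  plan:
    - [[0,0,0,0,0,0,0],[0,0,0,0,0,0,0],[0,0,0,0,0,0,0],[0,0,0,0,0,0,0],[0,0,0,0,0,0,0],[0,0,0,0,0,0,0]]

```text
time_s: 3.47
tool_pos: [0.4981, -0.1544, 0.0481]
ee_rot: [-180.0, 0.2, 160.7]
ft_force: [-1.5, -2.2, 6.5]
grip_width: 0.39
grasp_force: 60.0
```

In the tool's units: -0.03 m / 0.5 = -0.06, -0.025 m / 0.5 = -0.05, -5.5 degrees / 229.1831 = -0.024.

Emit:
send_path:
  plan:
    - [[0,0,-0.04,0,0,0,0],[0,0,-0.06,0,0,0,0],[0,0,-0.06,0,0,0,0],[0,0,-0.05,0,0,0,0],[0,0,0,0,0,-0.024,0],[0,0,0,0,0,-0.0236,0],[0,0,0,0,0,0,0]]

```text
time_s: 4.05
tool_pos: [0.4971, -0.1529, 0.1521]
ee_rot: [180.0, 0.1, 171.8]
ft_force: [0.6, 0.1, -3.2]
grip_width: 0.384
grasp_force: 60.5
```

```bash
python3 plan.py 0.564 0.1725 0.15 171.6
```

```text
t 4.05 pos [ 0.4971 -0.1529  0.1521] rpy [1.7997e+02 5.0000e-02 1.7175e+02] f [ 0.6  0.1 -3.2] w 0.384 g 60.5
tool delta [-0.0195  0.3317  0.0023] | 0.332 rz 0.15
after turn [-0.0187  0.3317  0.0021]
```

In the tool's units: 0.036 m / 0.5 = 0.072, 0.02 m / 0.5 = 0.04.

Emit:
send_path:
  plan:
    - [[-0.004,0.04,0,0,0,0,0],[-0.004,0.072,0,0,0,0,0],[-0.004,0.072,0,0,0,0,0],[-0.004,0.072,0,0,0,0,0],[-0.004,0.072,0,0,0,0,0],[-0.004,0.072,0,0,0,0,0],[-0.004,0.072,0,0,0,0,0],[-0.004,0.072,0,0,0,0,0]]
  quiet: true

```text
ok
```

Emit:
send_path:
  plan:
    - [[-0.004,0.06,0,0,0,0,0],[-0.002,0.048,0.04,0,0,0,0],[0,0.012,0.05,0,0,0,0],[0,0,0.05,0,0,0,0],[0,0,0,0,0,0,0]]

```text
time_s: 5.13
tool_pos: [0.5596, 0.1726, 0.076]
ee_rot: [-179.7, -0.7, 171.7]
ft_force: [-2.0, -0.7, -4.3]
grip_width: 0.389
grasp_force: 60.4
```

```bash
python3 plan.py 0.564 0.1725 0.046 171.6
```

```text
t 5.13 pos [0.5596 0.1726 0.076 ] rpy [-179.72   -0.65  171.66] f [-2.  -0.7 -4.3] w 0.389 g 60.4
tool delta [-0.0047  0.0006  0.03  ] | 0.03 rz 0.06
after turn [-0.0043  0.0005  0.03  ]
```

In the tool's units: 0.012 m / 0.5 = 0.024, 0.01 m / 0.5 = 0.02.

Emit:
send_path:
  plan:
    - [[-0.004,0,0.024,0,0,0,0],[-0.004,0,0.02,0,0,0,0],[0,0,0.01,0,0,0,0],[0,0,0.004,0,0,0,0],[0,0,0,0,0,0,0],[0,0,0,0,0,0,0]]

```text
time_s: 5.63
tool_pos: [0.5688, 0.1718, 0.0529]
ee_rot: [180.0, 0.1, 171.6]
ft_force: [-0.2, -0.6, -3.4]
grip_width: 0.39
grasp_force: 60.5
```

In the tool's units: 0.003 m / 0.5 = 0.006, 0.002 m / 0.5 = 0.004.

Emit:
send_path:
  plan:
    - [[0,0,0.006,0,0,0,0],[0,0,0.004,0,0,0,0],[0,0,0.002,0,0,0,0],[0,0,0,0,0,0,0]]

```text
time_s: 5.97
tool_pos: [0.5681, 0.1718, 0.0461]
ee_rot: [-180.0, -0.0, 171.6]
ft_force: [0.8, -0.4, -3.8]
grip_width: 0.387
grasp_force: 60.5
```

Emit:
send_path:
  plan:
    - [[0,0,0.002,0,0,0,0],[0,0,0,0,0,0,0],[0,0,0,0,0,0,0]]

```text
time_s: 6.22
tool_pos: [0.5684, 0.1719, 0.0454]
ee_rot: [180.0, 0.0, 171.7]
ft_force: [-0.0, 0.4, -3.1]
grip_width: 0.388
grasp_force: 60.7
```

Still no contact, so I lower a little more to touch down, then release gently.

In the tool's units: 0.001 m / 0.5 = 0.002.

Emit:
send_path:
  plan:
    - [[0,0,0.002,0,0,0,0],[0,0,0,0,0,0,0]]

```text
time_s: 6.38
tool_pos: [0.5684, 0.172, 0.0453]
ee_rot: [180.0, 0.0, 171.6]
ft_force: [-3.7, -0.2, 3.3]
grip_width: 0.388
grasp_force: 61.3
```

Emit:
send_path:
  plan:
    - [[0,0,0.002,0,0,0,0],[0,0,0,0,0,0,0]]

```text
time_s: 6.55
tool_pos: [0.5684, 0.1719, 0.0452]
ee_rot: [180.0, 0.0, 171.6]
ft_force: [-3.5, -0.0, 10.0]
grip_width: 0.389
grasp_force: 62.1
```

Emit:
send_path:
  plan:
    - [[0,0,0.002,0,0,0,0],[0,0,0,0,0,0,0]]

```text
time_s: 6.72
tool_pos: [0.5684, 0.172, 0.0452]
ee_rot: [180.0, 0.0, 171.6]
ft_force: [-4.9, -0.8, 15.4]
grip_width: 0.386
grasp_force: 62.8
```

In the tool's units: -0.035 m / 0.5 = -0.07, -0.03 m / 0.5 = -0.06.

Emit:
send_path:
  plan:
    - [[0,0,-0.004,0,0,0,0],[0,0,0,0,0,0,0.62],[0,0,0,0,0,0,0.62],[0,0,0,0,0,0,0.62],[0,0,-0.02,0,0,0,0.62],[0,0,-0.06,0,0,0,0.62],[0,0,-0.07,0,0,0,0.62],[0,0,-0.07,0,0,0,0.62]]

```text
time_s: 7.38
tool_pos: [0.5679, 0.1717, 0.1554]
ee_rot: [-180.0, -0.1, 171.6]
ft_force: [1.7, 0.6, -0.5]
grip_width: 0.619
grasp_force: 0.0
```

Emit:
send_path:
  plan:
    - [[0.01,-0.06,0,0,0,0,0.55],[0,-0.072,0,0,0,0,0.55],[0,-0.072,0,0,0,0,0.55],[0,0,0,0,0,0,0.55],[0,0,0,0,0,0,0.55],[0,0,0,0,0,0,0.55]]

```text
time_s: 7.88
tool_pos: [0.5488, 0.0722, 0.1548]
ee_rot: [179.9, 0.0, 171.6]
ft_force: [0.4, 0.3, 0.3]
grip_width: 0.549
grasp_force: 0.0
```

```bash
python3 plan.py 0.55 0.0646 0.15 176
python3 - <<'E'
from h import *
for n in("top","wrist"):
    c=cap(n); W=cloud(c); hsv=cv2.cvtColor(c["img"],cv2.COLOR_BGR2HSV); H,S,V=cv2.split(hsv); Z=W[...,2]
    X,Y=W[...,0],W[...,1]; roi=(X>.45)&(X<.65)&(Y>0)&(Y<0.12)
    m=roi&((H<5)|(H>172))&(S>140)
    nn,l,s,ce=cv2.connectedComponentsWithStats(m.astype(np.uint8)); k=1+np.argmax(s[1:,4]); p=W[l==k]
    print(n,s[k],cv2.minAreaRect(p[:,:2].astype(np.float32)),p.mean(0),np.percentile(p[:,2],[50,98]))
    cn,_=cv2.findContours((l==k).astype(np.uint8),cv2.RETR_EXTERNAL,cv2.CHAIN_APPROX_NONE)
    q=np.array([ray(c,*a[0],0.033)[:2] for a in max(cn,key=len)],np.float32); print("rays",cv2.minAreaRect(q), cv2.fitLine(q,cv2.DIST_L2,0,.01,.01).ravel())
    cv2.imwrite(f"pics/{n}2.png",c["img"])
E
```

```text
t 7.88 pos [0.5488 0.0722 0.1548] rpy [1.7994e+02 3.0000e-02 1.7164e+02] f [0.4 0.3 0.3] w 0.549 g 0.0
tool delta [-0.0023 -0.0074  0.0048] | 0.009 rz -4.36
after turn [-0.0017 -0.0075  0.0048]
top [238 203  15  29 342] ((0.530012309551239, 0.062192197889089584), (0.032503727823495865, 0.057767488062381744), 83.4056396484375) [0.52936355 0.06525293 0.04418511] [0.04394202 0.0487873 ]
rays ((0.5322709083557129, 0.06629049777984619), (0.026867542415857315, 0.05865723267197609), 85.5823745727539) [ 0.99868816 -0.05120482  0.5321106   0.06670559]
wrist [ 253  149   37  113 3221] ((0.5498975515365601, 0.06461861729621887), (0.027978597208857536, 0.09937922656536102), 84.85677337646484) [0.5432343  0.06574719 0.04227297] [0.04265144 0.04651306]
rays ((0.5516033172607422, 0.06415876001119614), (0.028248248621821404, 0.10282913595438004), 84.61113739013672) [ 0.99650484 -0.08353498  0.5484441   0.06483258]
```

View pics/wrist2.png

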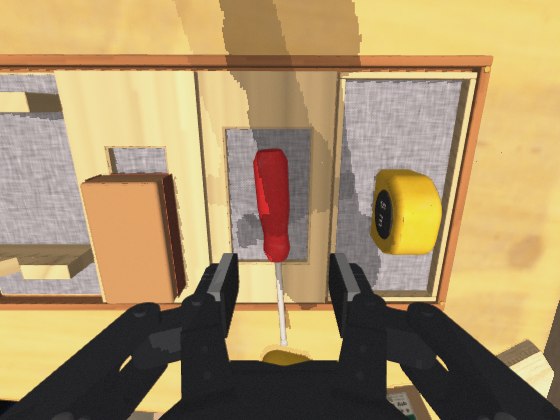

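The wrist picture shows the tape standing in the tray at (407,212). The handle is at (272,205), inside the recess that runs from column 225 to 312. The measured handle is 28 x 100 mm, centred at (0.5503, 0.0645) with yaw -5°.

In the tool's units: 0.03 m / 0.5 = 0.06, 0.018 m / 0.5 = 0.036, -3.4 degrees / 229.1831 = -0.0148.

Emit:
send_path:
  plan:
    - [[-0.0036,-0.0154,0,0,0,-0.0148,0.5],[0,0,0.06,0,0,0,0.5],[0,0,0.06,0,0,0,0.5],[0,0,0.06,0,0,0,0.5],[0,0,0.036,0,0,0,0.5],[0,0,0.01,0,0,0,0.5],[0,0,0,0,0,0,0.43],[0,0,0,0,0,0,0.43]]

```text
time_s: 8.65
tool_pos: [0.5499, 0.0649, 0.0419]
ee_rot: [180.0, 0.1, 175.1]
ft_force: [-0.4, -0.1, -0.2]
grip_width: 0.432
grasp_force: 0.0
```

```bash
python3 plan.py 0.5503 0.0645 0.036 175
```

```text
t 8.65 pos [0.5499 0.0649 0.0419] rpy [1.7996e+02 6.0000e-02 1.7513e+02] f [-0.4 -0.1 -0.2] w 0.432 g 0.0
tool delta [-0.0004 -0.0003  0.0059] | 0.006 rz 0.13
after turn [-0.0004 -0.0003  0.0059]
```

In the tool's units: 0.003 m / 0.5 = 0.006.

Emit:
send_path:
  plan:
    - [[0,0,0.006,0,0,0,0.43],[0,0,0.006,0,0,0,0.43],[0,0,0,0,0,0,0.43],[0,0,0,0,0,0,0.43]]

```text
time_s: 8.98
tool_pos: [0.5495, 0.0638, 0.0359]
ee_rot: [180.0, 0.1, 175.0]
ft_force: [-0.3, 0.3, -0.3]
grip_width: 0.432
grasp_force: 0.0
```

Emit:
send_path:
  plan:
    - [[0,0,0,0,0,0,0],[0,0,0,0,0,0,0],[0,0,0,0,0,0,0],[0,0,0,0,0,0,0],[0,0,0,0,0,0,0]]

```text
time_s: 9.4
tool_pos: [0.5496, 0.0638, 0.0361]
ee_rot: [180.0, 0.1, 175.0]
ft_force: [-1.5, 0.0, 4.8]
grip_width: 0.315
grasp_force: 59.2
```

In the tool's units: -0.025 m / 0.5 = -0.05, 0.02 m / 0.5 = 0.04, 3.4 degrees / 229.1831 = 0.0148.

Emit:
send_path:
  plan:
    - [[0,0,-0.03,0,0,0,0],[0,0,-0.05,0,0,0,0],[0.04,0,-0.05,0,0,0,0],[0.05,0,-0.05,0,0,0.0148,0],[0.04,0,0,0,0,0,0],[0,0,0,0,0,0,0]]

```text
time_s: 9.9
tool_pos: [0.4802, 0.0712, 0.1261]
ee_rot: [-180.0, -0.2, 171.8]
ft_force: [-0.9, 0.3, -1.9]
grip_width: 0.311
grasp_force: 59.2
```

```bash
python3 plan.py 0.465 -0.1525 0.12 171.6; python3 - <<'E'
from h import *
c=cap("top"); W=cloud(c); hsv=cv2.cvtColor(c["img"],cv2.COLOR_BGR2HSV); H,S,V=cv2.split(hsv); X,Y,Z=W[...,0],W[...,1],W[...,2]
m=(X>.66)&(X<.85)&(Y<.12)&(Y>-.05)&(Z>.03)&(S>100)&(H>10)
p=W[m]; print("glue",len(p),p.mean(0),p.min(0),p.max(0))
E
```

```text
t 9.9 pos [0.4802 0.0712 0.1261] rpy [-179.98   -0.24  171.75] f [-0.9  0.3 -1.9] w 0.311 g 59.2
tool delta [-0.0171 -0.2236  0.0061] | 0.224 rz 0.15
after turn [-0.0177 -0.2235  0.0061]
glue 1095 [0.75378808 0.05262895 0.11341047] [0.72804983 0.01831713 0.03015238] [0.84990344 0.11981781 0.203024  ]
```

In the tool's units: -0.033 m / 0.5 = -0.066, -0.0025 m / 0.5 = -0.005.

Emit:
send_path:
  plan:
    - [[-0.004,-0.05,0,0,0,0,0],[-0.005,-0.066,0,0,0,0,0],[-0.005,-0.066,0,0,0,0,0],[-0.005,-0.066,0,0,0,0,0],[-0.005,-0.066,0,0,0,0,0],[-0.005,-0.066,0,0,0,0,0],[-0.005,-0.066,0,0,0,0,0],[0,0,0,0,0,0,0]]

```text
time_s: 10.62
tool_pos: [0.4683, -0.1625, 0.1247]
ee_rot: [-179.6, 0.1, 170.9]
ft_force: [-1.0, -1.1, -0.6]
grip_width: 0.313
grasp_force: 59.3
```

Emit:
send_path:
  plan:
    - [[0,0,0,0,0,0,0],[0,0,0,0,0,0,0],[0,0,0,0,0,0,0]]

```text
time_s: 10.87
tool_pos: [0.4695, -0.1512, 0.1249]
ee_rot: [179.9, -0.0, 171.8]
ft_force: [0.2, -0.0, -0.7]
grip_width: 0.313
grasp_force: 59.3
```

```bash
python3 plan.py 0.465 -0.1525 0.0505 171.6
python3 - <<'E'
from h import *
for n in("side","wrist"):
    c=cap(n); cv2.imwrite(f"pics/{n}3.png",c["img"])
E
```

```text
t 10.87 pos [ 0.4695 -0.1512  0.1249] rpy [ 1.7994e+02 -3.0000e-02  1.7177e+02] f [ 0.2 -0.  -0.7] w 0.313 g 59.3
tool delta [ 0.0042 -0.002   0.0744] | 0.075 rz 0.17
after turn [ 0.0043 -0.002   0.0744]
```

View pics/wrist3.png

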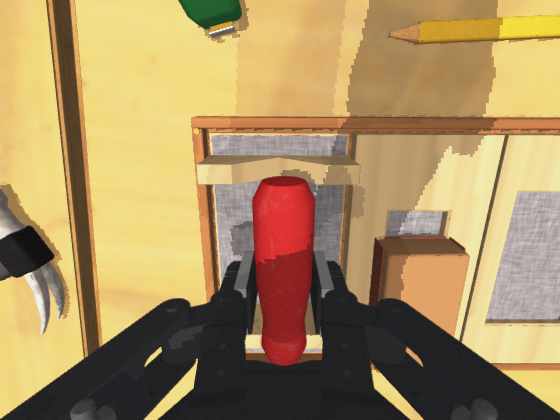

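The wrist picture shows the handle at (284,270), aligned over the driver insert with the wide notch at (278,165) under its end. I lower it.

In the tool's units: 0.02 m / 0.5 = 0.04, 0.015 m / 0.5 = 0.03.

Emit:
send_path:
  plan:
    - [[0.008,-0.004,0.03,0,0,0,0],[0,0,0.04,0,0,0,0],[0,0,0.04,0,0,0,0],[0,0,0.02,0,0,0,0],[0,0,0.008,0,0,0,0],[0,0,0,0,0,0,0],[0,0,0,0,0,0,0]]

```text
time_s: 11.55
tool_pos: [0.4654, -0.1537, 0.0568]
ee_rot: [-180.0, 0.0, 171.7]
ft_force: [0.7, 0.2, -1.0]
grip_width: 0.314
grasp_force: 59.3
```

Emit:
send_path:
  plan:
    - [[0,0,0.004,0,0,0,0],[0,0,0,0,0,0,0],[0,0,0,0,0,0,0]]

```text
time_s: 11.8
tool_pos: [0.4652, -0.1541, 0.0549]
ee_rot: [-180.0, 0.1, 171.6]
ft_force: [-0.8, 0.7, -0.7]
grip_width: 0.316
grasp_force: 59.3
```

Emit:
send_path:
  plan:
    - [[0,0,0.004,0,0,0,0],[0,0,0,0,0,0,0],[0,0,0,0,0,0,0]]

```text
time_s: 12.05
tool_pos: [0.4647, -0.154, 0.0523]
ee_rot: [-180.0, -0.0, 171.6]
ft_force: [-0.2, 0.4, -0.8]
grip_width: 0.318
grasp_force: 59.3
```

In the tool's units: 0.0015 m / 0.5 = 0.003.

Emit:
send_path:
  plan:
    - [[0,0,0.003,0,0,0,0],[0,0,0,0,0,0,0],[0,0,0,0,0,0,0]]

```text
time_s: 12.3
tool_pos: [0.4647, -0.1539, 0.0507]
ee_rot: [-180.0, -0.0, 171.6]
ft_force: [0.2, -0.6, -0.4]
grip_width: 0.317
grasp_force: 59.3
```

Emit:
send_path:
  plan:
    - [[0,0,0.002,0,0,0,0],[0,0,0,0,0,0,0]]

```text
time_s: 12.47
tool_pos: [0.4648, -0.154, 0.0497]
ee_rot: [-180.0, 0.0, 171.6]
ft_force: [0.0, 0.5, -0.8]
grip_width: 0.316
grasp_force: 59.3
```

Emit:
send_path:
  plan:
    - [[0,0,0.002,0,0,0,0],[0,0,0,0,0,0,0]]

```text
time_s: 12.63
tool_pos: [0.4649, -0.1541, 0.0495]
ee_rot: [-180.0, 0.0, 171.6]
ft_force: [-0.9, 0.0, 5.0]
grip_width: 0.316
grasp_force: 60.0
```

In the tool's units: -0.035 m / 0.5 = -0.07, -0.03 m / 0.5 = -0.06.

Emit:
send_path:
  plan:
    - [[0,0,0,0,0,0,0.5],[0,0,0,0,0,0,0.55],[0,0,0,0,0,0,0.55],[0,0,-0.02,0,0,0,0.55],[0,0,-0.06,0,0,0,0.6],[0,0,-0.07,0,0,0,0.8],[0,0,-0.06,0,0,0,1],[0,0,0,0,0,0,1]]

```text
time_s: 13.3
tool_pos: [0.4684, -0.155, 0.1597]
ee_rot: [-179.9, 0.7, 171.6]
ft_force: [1.2, 0.4, -0.7]
grip_width: 0.985
grasp_force: 0.0
```

```bash
python3 plan.py 0.5594 -0.0556 0.155 172.2
```

```text
t 13.3 pos [ 0.4684 -0.155   0.1597] rpy [-179.9     0.7   171.64] f [ 1.2  0.4 -0.7] w 0.985 g 0.0
tool delta [-0.0756  0.1116  0.0054] | 0.135 rz -0.56
after turn [-0.0767  0.1108  0.0047]
```

In the tool's units: 0.03 m / 0.5 = 0.06, 0.029 m / 0.5 = 0.058, -0.5 degrees / 229.1831 = -0.0022.

Emit:
send_path:
  plan:
    - [[-0.03,0.044,0,0,0,0,1],[-0.04,0.06,0,0,0,0,1],[-0.04,0.06,0,0,0,0,1],[-0.04,0.058,0,0,0,-0.0022,1],[0,0,0,0,0,0,1],[0,0,0,0,0,0,1]]

```text
time_s: 13.8
tool_pos: [0.5561, -0.0521, 0.1537]
ee_rot: [179.9, 0.0, 172.4]
ft_force: [0.0, -0.9, -0.3]
grip_width: 1.004
grasp_force: 0.0
```

```bash
python3 - <<'E'
from h import *
for n in("top","wrist"):
    c=cap(n); W=cloud(c); hsv=cv2.cvtColor(c["img"],cv2.COLOR_BGR2HSV); H,S,V=cv2.split(hsv); X,Y,Z=W[...,0],W[...,1],W[...,2]
    m=(X>.45)&(X<.65)&(Y>-.12)&(Y<0.01)&(Z>.053)&(Z<.063)&(H>3)&(H<17)&(S>80)
    p=W[m]; print(n,len(p),cv2.minAreaRect(p[:,:2].astype(np.float32)),np.median(p[:,2]))
    m=(X>.35)&(X<.6)&(Y>-.22)&(Y<-.1)&(Z>.035)&((H<5)|(H>172))&(S>140); p=W[m]
    if len(p): print("handle",len(p),cv2.minAreaRect(p[:,:2].astype(np.float32)),np.percentile(p[:,2],[50,95]))
    cv2.imwrite(f"pics/{n}4.png",c["img"])
E
python3 plan.py 0.5594 -0.0556 0.155 172.2
```

```text
top 0 ((0.0, 0.0), (0.0, 0.0), 0.0) nan
handle 110 ((0.4863007068634033, -0.1648455262184143), (0.05831668898463249, 0.012581512331962585), 5.209282875061035) [0.05480681 0.05795729]
wrist 9725 ((0.5594344139099121, -0.05610659345984459), (0.06012476608157158, 0.10905548930168152), 82.32726287841797) 0.057081221666966
handle 5302 ((0.46576929092407227, -0.156171053647995), (0.034752193838357925, 0.09847132861614227), 81.8320541381836) [0.05586542 0.05955176]
t 13.9 pos [ 0.5542 -0.0558  0.1536] rpy [-1.7994e+02 -8.0000e-02  1.7211e+02] f [ 0.1 -0.   0.6] w 1.001 g 0.0
tool delta [-0.0051  0.0009 -0.0014] | 0.005 rz -0.09
after turn [-0.0051  0.0009 -0.0014]
  return _methods._mean(a, axis=axis, dtype=dtype,
  ret = ret.dtype.type(ret / rcount)
```

View pics/wrist4.png

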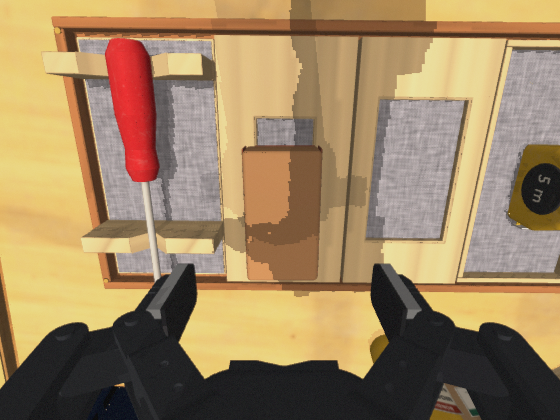

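The wrist picture shows the screwdriver lying in both notches, with its handle at (133,110) and shank crossing (150,235). The block is at (282,213) and the empty large recess at (418,170). The driver rest's end is near the left finger, so I go down with the opening narrowed to 0.87.

In the tool's units: 0.03 m / 0.5 = 0.06, 0.025 m / 0.5 = 0.05.

Emit:
send_path:
  plan:
    - [[-0.01,0.0012,0.02,0,0,0,0.87],[0,0,0.06,0,0,0,0.87],[0,0,0.06,0,0,0,0.87],[0,0,0.05,0,0,0,0.87],[0,0,0.022,0,0,0,0.87],[0,0,0.007,0,0,0,0.87],[0,0,0,0,0,0,0.87],[0,0,0,0,0,0,0.87]]

```text
time_s: 14.57
tool_pos: [0.561, -0.0557, 0.0452]
ee_rot: [-180.0, 0.1, 172.1]
ft_force: [-0.0, 0.2, -0.5]
grip_width: 0.873
grasp_force: 0.0
```

```bash
python3 plan.py 0.5594 -0.0561 0.044 172.3
```

```text
t 14.57 pos [ 0.561  -0.0557  0.0452] rpy [-1.7999e+02  1.1000e-01  1.7210e+02] f [-0.   0.2 -0.5] w 0.873 g 0.0
tool delta [ 0.0015 -0.0006  0.0012] | 0.002 rz -0.2
after turn [ 0.0015 -0.0006  0.0012]
```

In the tool's units: 0.0015 m / 0.5 = 0.003, 0.001 m / 0.5 = 0.002.

Emit:
send_path:
  plan:
    - [[0.003,0,0.002,0,0,0,0.87],[0,0,0,0,0,0,0],[0,0,0,0,0,0,0],[0,0,0,0,0,0,0],[0,0,0,0,0,0,0],[0,0,0,0,0,0,0]]

```text
time_s: 15.07
tool_pos: [0.5595, -0.055, 0.0448]
ee_rot: [-180.0, 0.1, 172.1]
ft_force: [-0.9, 0.2, 5.8]
grip_width: 0.692
grasp_force: 66.2
```

Emit:
send_path:
  plan:
    - [[0,0,-0.02,0,0,0,0],[0,0,-0.04,0,0,0,0],[0,0,-0.04,0,0,0,0],[0,0,-0.02,0,0,0,0],[0,0,0,0,0,0,0]]

```text
time_s: 15.48
tool_pos: [0.5604, -0.055, 0.1061]
ee_rot: [180.0, 0.3, 172.1]
ft_force: [0.1, 0.0, -0.7]
grip_width: 0.688
grasp_force: 65.5
```

```bash
python3 plan.py 0.547 0.0612 0.10 171.6
```

```text
t 15.48 pos [ 0.5604 -0.055   0.1061] rpy [179.98   0.33 172.15] f [ 0.1  0.  -0.7] w 0.688 g 65.5
tool delta [0.0292 0.1133 0.0059] | 0.117 rz 0.55
after turn [0.0303 0.113  0.0061]
```

```bash
cat > rec.py <<'E'
from h import *
import sys
a=list(map(float,sys.argv[1:5])); nm=sys.argv[5]
for n in("wrist","top"):
    c=cap(n); W=cloud(c); hsv=cv2.cvtColor(c["img"],cv2.COLOR_BGR2HSV); H,S,V=cv2.split(hsv); X,Y,Z=W[...,0],W[...,1],W[...,2]
    m=(X>a[0])&(X<a[1])&(Y>a[2])&(Y<a[3])&(S<75)&(Z<.023)&(Z>.008)
    nn,l,s,ce=cv2.connectedComponentsWithStats(m.astype(np.uint8)); k=1+np.argmax(s[1:,4]); p=W[l==k]
    print(n,len(p),ce[k],cv2.minAreaRect(p[:,:2].astype(np.float32)),np.median(p[:,2]))
    cv2.imwrite(f"pics/{n}_{nm}.png",c["img"])
E
python3 rec.py .46 .64 0.01 .12 5
```

```text
wrist 16079 [440.15821879 168.44101001] ((0.5464840531349182, 0.06127956509590149), (0.07277603447437286, 0.1245894655585289), 81.75885772705078) 0.017734678666246534
top 1892 [247.64059197 211.55232558] ((0.5474190711975098, 0.061796050518751144), (0.07087167352437973, 0.12430690973997116), 81.48490905761719) 0.018164167697237277
```

The rows are not in the units I measure in: shifts go in shares of 0.5 m and turns go in shares of 4 rad. I convert before sending: 0.03 m / 0.5 = 0.06, 0.022 m / 0.5 = 0.044, 0.5 degrees / 229.1831 = 0.0022.

Emit:
send_path:
  plan:
    - [[0.012,0.044,0,0,0,0.0022,0],[0.015,0.06,0,0,0,0,0],[0.015,0.06,0,0,0,0,0],[0.015,0.06,0,0,0,0,0],[0,0,0,0,0,0,0],[0,0,0,0,0,0,0],[0,0,0,0,0,0,0]]

```text
time_s: 16.17
tool_pos: [0.5458, 0.0595, 0.1022]
ee_rot: [-179.9, -0.1, 171.7]
ft_force: [-0.2, -0.7, -1.3]
grip_width: 0.69
grasp_force: 65.4
```

```bash
python3 plan.py 0.547 0.0615 0.041 171.7
```

```text
t 16.17 pos [0.5458 0.0595 0.1022] rpy [-1.7991e+02 -1.2000e-01  1.7166e+02] f [-0.2 -0.7 -1.3] w 0.69 g 65.4
tool delta [-0.001   0.0023  0.0612] | 0.061 rz -0.04
after turn [-0.0009  0.0022  0.0612]
```

In the tool's units: 0.02 m / 0.5 = 0.04, 0.015 m / 0.5 = 0.03.

Emit:
send_path:
  plan:
    - [[-0.002,0.004,0.03,0,0,0,0],[0,0,0.04,0,0,0,0],[0,0,0.028,0,0,0,0],[0,0,0.01,0,0,0,0],[0,0,0,0,0,0,0],[0,0,0,0,0,0,0]]

```text
time_s: 16.67
tool_pos: [0.548, 0.0606, 0.0493]
ee_rot: [-180.0, -0.0, 171.5]
ft_force: [0.8, -0.2, -1.4]
grip_width: 0.688
grasp_force: 65.4
```

```bash
python3 plan.py 0.547 0.0615 0.041 171.7
```

```text
t 16.67 pos [0.548  0.0606 0.0493] rpy [-1.7995e+02 -1.0000e-02  1.7154e+02] f [ 0.8 -0.2 -1.4] w 0.688 g 65.4
tool delta [0.0011 0.0007 0.0083] | 0.008 rz -0.16
after turn [0.0011 0.0007 0.0083]
```

In the tool's units: 0.002 m / 0.5 = 0.004, 0.001 m / 0.5 = 0.002.

Emit:
send_path:
  plan:
    - [[0.002,0.0014,0.004,0,0,0,0],[0,0,0.004,0,0,0,0],[0,0,0,0,0,0,0],[0,0,0,0,0,0,0]]

```text
time_s: 17.0
tool_pos: [0.5471, 0.0628, 0.0457]
ee_rot: [180.0, 0.0, 171.7]
ft_force: [-0.6, -0.3, -0.9]
grip_width: 0.692
grasp_force: 65.4
```

Emit:
send_path:
  plan:
    - [[0,0,0.004,0,0,0,0],[0,0,0,0,0,0,0],[0,0,0,0,0,0,0]]

```text
time_s: 17.25
tool_pos: [0.5469, 0.0628, 0.0433]
ee_rot: [-180.0, -0.0, 171.7]
ft_force: [0.1, 0.1, -0.2]
grip_width: 0.693
grasp_force: 65.4
```

Emit:
send_path:
  plan:
    - [[0,0,0.004,0,0,0,0],[0,0,0,0,0,0,0],[0,0,0,0,0,0,0]]

```text
time_s: 17.5
tool_pos: [0.5468, 0.0627, 0.0412]
ee_rot: [-180.0, -0.0, 171.7]
ft_force: [-0.3, -0.4, -1.0]
grip_width: 0.692
grasp_force: 65.4
```

In the tool's units: 0.0015 m / 0.5 = 0.003, -0.001 m / 0.5 = -0.002.

Emit:
send_path:
  plan:
    - [[0,-0.002,0.003,0,0,0,0],[0,0,0,0,0,0,0],[0,0,0,0,0,0,0]]

```text
time_s: 17.75
tool_pos: [0.5467, 0.0616, 0.0397]
ee_rot: [-180.0, -0.0, 171.6]
ft_force: [0.1, 0.3, -0.8]
grip_width: 0.692
grasp_force: 65.4
```

Emit:
send_path:
  plan:
    - [[0,0,0.002,0,0,0,0],[0,0,0,0,0,0,0],[0,0,0,0,0,0,0]]

```text
time_s: 18.0
tool_pos: [0.5467, 0.0617, 0.0388]
ee_rot: [-180.0, -0.0, 171.6]
ft_force: [0.1, 0.0, -0.8]
grip_width: 0.69
grasp_force: 65.4
```

In the tool's units: 0.001 m / 0.5 = 0.002.

Emit:
send_path:
  plan:
    - [[0,0,0.002,0,0,0,0],[0,0,0,0,0,0,0],[0,0,0,0,0,0,0]]

```text
time_s: 18.25
tool_pos: [0.5467, 0.0618, 0.0377]
ee_rot: [-180.0, -0.0, 171.7]
ft_force: [0.6, -0.7, -1.4]
grip_width: 0.687
grasp_force: 65.4
```

Emit:
send_path:
  plan:
    - [[0,0,0,0,0,0,0.8],[0,0,0,0,0,0,0.85],[0,0,0,0,0,0,0.85],[0,0,0,0,0,0,0.85],[0,0,-0.03,0,0,0,0.85],[0,0,-0.06,0,0,0,0.85],[0,0,-0.07,0,0,0,0.75],[0,0,-0.07,0,0,0,0.65]]

```text
time_s: 18.92
tool_pos: [0.5461, 0.0616, 0.1536]
ee_rot: [-180.0, -0.1, 171.6]
ft_force: [1.2, 0.8, 0.0]
grip_width: 0.651
grasp_force: 0.0
```

```bash
python3 plan.py 0.568 0.172 0.15 171.6
```

```text
t 18.92 pos [0.5461 0.0616 0.1536] rpy [-1.7997e+02 -1.1000e-01  1.7164e+02] f [1.2 0.8 0. ] w 0.651 g 0.0
tool delta [-0.0056  0.1124  0.0035] | 0.113 rz 0.04
after turn [-0.0055  0.1124  0.0036]
```

```bash
python3 rec.py .44 .62 -.1 .0 6; python3 - <<'E'
from h import *
for n in ("wrist","top"):
    c=cap(n); W=cloud(c); hsv=cv2.cvtColor(c["img"],cv2.COLOR_BGR2HSV); H,S,V=cv2.split(hsv); X,Y,Z=W[...,0],W[...,1],W[...,2]
    m=(X>.45)&(X<.65)&(Y>0)&(Y<0.12)&(Z>.043)&(Z<.056)&(H>3)&(H<17)&(S>80)
    p=W[m]; print(n,"block",len(p),cv2.minAreaRect(p[:,:2].astype(np.float32)) if len(p) else 0,np.percentile(p[:,2],[5,50,95]) if len(p) else 0)
    m=(X>.47)&(X<.67)&(Y>.12)&(Y<0.23)&(Z>.065)&(Z<.085)&(H>18)&(H<32)&(S>150)
    p=W[m]; print(n,"tape",len(p),cv2.minAreaRect(p[:,:2].astype(np.float32)) if len(p) else 0)
E
```

```text
wrist 4739 [158.33129352 196.338046  ] ((0.5306296944618225, -0.050668153911828995), (0.04911445081233978, 0.0911569595336914), 81.86831665039062) 0.01573776653639969
top 977 [301.32548618 218.12794268] ((0.530795693397522, -0.04997256025671959), (0.047583188861608505, 0.09141341596841812), 81.37528991699219) 0.01605011574810966
wrist block 9132 ((0.5474170446395874, 0.06200164929032326), (0.06005675718188286, 0.10921033471822739), 81.37883758544922) [0.0478239  0.0490768  0.05017848]
wrist tape 2735 ((0.5690455436706543, 0.17212407290935516), (0.034660521894693375, 0.05194918066263199), 81.25025177001953)
top block 656 ((0.5467146635055542, 0.05429410561919212), (0.04298386350274086, 0.10969565063714981), 81.7916488647461) [0.04663136 0.04928152 0.05165904]
top tape 0 0
```

View pics/wrist_6.png

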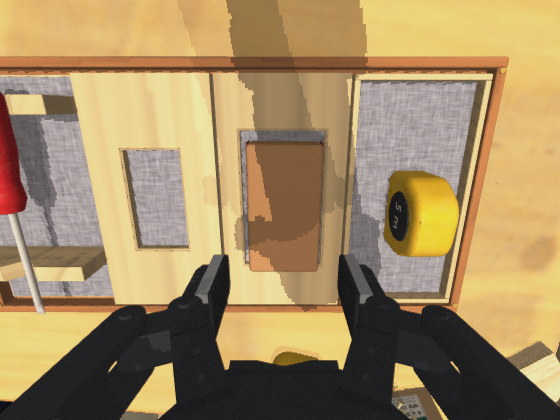

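The wrist picture shows the block flat inside the large recess at (284,207), with felt visible all round. The small recess is empty at (155,198) and the tape stands at (420,213). The numbers agree: the block is within about 1 mm and its top is at 0.049.

In the tool's units: 0.031 m / 0.5 = 0.062, 0.03 m / 0.5 = 0.06.

Emit:
send_path:
  plan:
    - [[-0.002,0.04,0,0,0,0,0.65],[-0.003,0.062,0,0,0,0,0.65],[-0.003,0.062,0,0,0,0,0.65],[-0.003,0.06,0,0,0,0,0.65],[0,0,0.04,0,0,0,0.65],[0,0,0.05,0,0,0,0.65],[0,0,0.04,0,0,0,0.65],[0,0,0,0,0,0,0.65]]

```text
time_s: 19.78
tool_pos: [0.564, 0.1706, 0.082]
ee_rot: [-179.7, -0.7, 171.7]
ft_force: [-0.6, -1.2, 0.1]
grip_width: 0.648
grasp_force: 0.0
```

```bash
python3 plan.py 0.569 0.172 0.0455 171.6
```

```text
t 19.78 pos [0.564  0.1706 0.082 ] rpy [-179.67   -0.66  171.68] f [-0.6 -1.2  0.1] w 0.648 g 0.0
tool delta [-0.0051  0.0023  0.0364] | 0.037 rz 0.08
after turn [-0.0047  0.0021  0.0365]
```

In the tool's units: 0.015 m / 0.5 = 0.03, 0.004 m / 0.5 = 0.008.

Emit:
send_path:
  plan:
    - [[0,0.002,0.03,0,0,0,0.65],[0,0,0.026,0,0,0,0.65],[0,0,0.012,0,0,0,0.65],[0,0,0.008,0,0,0,0.65],[0,0,0,0,0,0,0.65],[0,0,0,0,0,0,0.65]]

```text
time_s: 20.28
tool_pos: [0.5689, 0.1727, 0.0502]
ee_rot: [180.0, 0.0, 171.6]
ft_force: [0.6, 0.0, -0.6]
grip_width: 0.648
grasp_force: 0.0
```

```bash
python3 plan.py 0.569 0.172 0.0455 171.6
```

```text
t 20.28 pos [0.5689 0.1727 0.0502] rpy [1.7999e+02 2.0000e-02 1.7164e+02] f [ 0.6  0.  -0.6] w 0.648 g 0.0
tool delta [-0.0002 -0.0007  0.0047] | 0.005 rz 0.04
after turn [-0.0002 -0.0007  0.0047]
```

In the tool's units: 0.004 m / 0.5 = 0.008, -0.0007 m / 0.5 = -0.0014.

Emit:
send_path:
  plan:
    - [[0,-0.0014,0.008,0,0,0,0.65],[0,0,0,0,0,0,0.65],[0,0,0,0,0,0,0],[0,0,0,0,0,0,0],[0,0,0,0,0,0,0],[0,0,0,0,0,0,0],[0,0,0,0,0,0,0],[0,0,0,0,0,0,0]]

```text
time_s: 20.95
tool_pos: [0.5688, 0.1721, 0.0463]
ee_rot: [180.0, 0.0, 171.6]
ft_force: [-1.0, 0.4, 4.7]
grip_width: 0.39
grasp_force: 60.5
```

Emit:
send_path:
  plan:
    - [[0,0,-0.03,0,0,0,0],[0,0,-0.05,0,0,0,0],[0,0,-0.05,0,0,0,0],[0,0,-0.05,0,0,0,0],[0,0,0,0,0,0,0]]

```text
time_s: 21.37
tool_pos: [0.5713, 0.173, 0.1399]
ee_rot: [179.8, 0.4, 171.6]
ft_force: [1.4, 1.1, -2.5]
grip_width: 0.39
grasp_force: 60.4
```

```bash
python3 plan.py 0.5307 -0.0503 0.13 171.7
```

```text
t 21.37 pos [0.5713 0.173  0.1399] rpy [179.77   0.45 171.64] f [ 1.4  1.1 -2.5] w 0.39 g 60.4
tool delta [ 0.0078 -0.2268  0.0089] | 0.227 rz -0.06
after turn [ 0.0079 -0.2268  0.0099]
```

In the tool's units: -0.034 m / 0.5 = -0.068, -0.031 m / 0.5 = -0.062.

Emit:
send_path:
  plan:
    - [[0.001,-0.05,0,0,0,0,0],[0.002,-0.068,0,0,0,0,0],[0.002,-0.068,0,0,0,0,0],[0.002,-0.068,0,0,0,0,0],[0.002,-0.068,0,0,0,0,0],[0.002,-0.068,0,0,0,0,0],[0.001,-0.062,0,0,0,0,0],[0,0,0,0,0,0,0]]
  quiet: true

```text
ok
```

Emit:
send_path:
  plan:
    - [[0,0,0.04,0,0,0,0],[0,0,0.05,0,0,0,0],[0,0,0.024,0,0,0,0],[0,0,0.01,0,0,0,0],[0,0,0,0,0,0,0],[0,0,0,0,0,0,0]]

```text
time_s: 22.53
tool_pos: [0.5297, -0.0505, 0.0734]
ee_rot: [-180.0, -0.0, 171.7]
ft_force: [0.2, 0.6, -2.2]
grip_width: 0.387
grasp_force: 60.6
```

```bash
python3 plan.py 0.5307 -0.0503 0.0625 171.7
```

```text
t 22.53 pos [ 0.5297 -0.0505  0.0734] rpy [-1.8000e+02 -4.0000e-02  1.7166e+02] f [ 0.2  0.6 -2.2] w 0.387 g 60.6
tool delta [-0.001   0.0003  0.0109] | 0.011 rz -0.04
after turn [-0.0009  0.0003  0.0109]
```

In the tool's units: 0.005 m / 0.5 = 0.01, -0.001 m / 0.5 = -0.002.

Emit:
send_path:
  plan:
    - [[-0.002,0,0.01,0,0,0,0],[0,0,0.01,0,0,0,0],[0,0,0,0,0,0,0],[0,0,0,0,0,0,0]]

```text
time_s: 22.87
tool_pos: [0.5307, -0.0508, 0.0638]
ee_rot: [-180.0, -0.0, 171.7]
ft_force: [0.1, -0.1, -2.1]
grip_width: 0.392
grasp_force: 60.6
```

Emit:
send_path:
  plan:
    - [[0,0,0.004,0,0,0,0],[0,0,0.004,0,0,0,0],[0,0,0,0,0,0,0],[0,0,0,0,0,0,0]]

```text
time_s: 23.2
tool_pos: [0.5307, -0.0508, 0.0598]
ee_rot: [-180.0, -0.0, 171.6]
ft_force: [-1.1, -0.8, -2.3]
grip_width: 0.39
grasp_force: 60.6
```

Emit:
send_path:
  plan:
    - [[0,0,0.004,0,0,0,0],[0,0,0.004,0,0,0,0],[0,0,0,0,0,0,0],[0,0,0,0,0,0,0]]

```text
time_s: 23.53
tool_pos: [0.5306, -0.0508, 0.0556]
ee_rot: [-180.0, -0.0, 171.6]
ft_force: [0.6, 0.4, -2.8]
grip_width: 0.387
grasp_force: 60.6
```

Past the rim without contact. I continue to the floor.

In the tool's units: 0.002 m / 0.5 = 0.004, 0.001 m / 0.5 = 0.002.

Emit:
send_path:
  plan:
    - [[0,0,0.004,0,0,0,0],[0,0,0.002,0,0,0,0],[0,0,0,0,0,0,0],[0,0,0,0,0,0,0]]

```text
time_s: 23.87
tool_pos: [0.5307, -0.0508, 0.0527]
ee_rot: [-180.0, -0.0, 171.6]
ft_force: [0.1, -0.3, -3.3]
grip_width: 0.39
grasp_force: 60.6
```

Emit:
send_path:
  plan:
    - [[0,0,0.002,0,0,0,0],[0,0,0,0,0,0,0],[0,0,0,0,0,0,0]]

```text
time_s: 24.12
tool_pos: [0.5307, -0.0508, 0.0518]
ee_rot: [-180.0, -0.0, 171.6]
ft_force: [-0.3, 0.6, -3.1]
grip_width: 0.389
grasp_force: 60.6
```

Emit:
send_path:
  plan:
    - [[0,0,0.002,0,0,0,0],[0,0,0,0,0,0,0]]

```text
time_s: 24.28
tool_pos: [0.5309, -0.0508, 0.0513]
ee_rot: [180.0, 0.0, 171.6]
ft_force: [-0.7, 0.0, 0.8]
grip_width: 0.39
grasp_force: 61.1
```

Contact at 0.0513, exactly as predicted for the floor. I release, rise and check everything.

In the tool's units: -0.035 m / 0.5 = -0.07, -0.03 m / 0.5 = -0.06.

Emit:
send_path:
  plan:
    - [[0,0,0,0,0,0,0.55],[0,0,0,0,0,0,0.6],[0,0,0,0,0,0,0.6],[0,0,0,0,0,0,0.6],[0,0,-0.03,0,0,0,0.6],[0,0,-0.06,0,0,0,0.6],[0,0,-0.07,0,0,0,0.6],[0,0,-0.07,0,0,0,0.6]]
  quiet: true

```text
ok
```

Emit:
send_path:
  plan:
    - [[0,0,-0.06,0,0,0,0.6],[0.04,0,-0.04,0,0,0,0.6],[0,0,0,0,0,0,0.6],[0,0,0,0,0,0,0.6],[0,0,0,0,0,0,0.6]]

```text
time_s: 25.37
tool_pos: [0.5107, -0.0479, 0.2151]
ee_rot: [-180.0, -0.0, 171.6]
ft_force: [-0.1, -0.2, 0.4]
grip_width: 0.598
grasp_force: 0.0
```

```bash
cat > fin.py <<'E'
from h import *
org=np.array([0.5387,0.0060]); a=np.radians(-8.3); ex=np.array([np.cos(a),np.sin(a)]); ey=np.array([-ex[1],ex[0]])
for n in ("wrist","top","side"):
    c=cap(n); W=cloud(c); hsv=cv2.cvtColor(c["img"],cv2.COLOR_BGR2HSV); H,S,V=cv2.split(hsv); Z=W[...,2]
    D=W[...,:2]-org; L,Q=D@ex,D@ey
    for nm,off,zl,zh,cm in (("block",.056,.043,.056,(H>3)&(H<17)&(S>80)),("tape",-.056,.066,.085,(H>18)&(H<32)&(S>150)),("handle",-.168,.042,.07,((H<5)|(H>172))&(S>140)),("shank",-.168,.03,.062,(S<60)&(L>0.0)&(L<.1)&(abs(Q+.168)<.012))):
        q=Q-off; m=(abs(L)<.13)&(abs(q)<.055)&(Z>zl)&(Z<zh)&cm
        if m.sum()<20: print(n,nm,m.sum()); continue
        pts=np.stack([L[m],q[m]],1).astype(np.float32); rc=cv2.minAreaRect(pts)
        print(n,nm,m.sum(),np.round(rc[0],4),np.round(rc[1],4),round(rc[2],1),"z",np.percentile(Z[m],[5,50,95]).round(4))
    cv2.imwrite(f"pics/{n}_fin.png",c["img"])
E
python3 fin.py
```

```text
wrist block 5971 [0.0005 0.0004] [0.0602 0.1093] 89.6 z [0.0475 0.049  0.0502]
wrist tape 1865 [ 0.0003 -0.0012] [0.0555 0.0339] 0.3 z [0.0685 0.0774 0.0799]
wrist handle 2741 [-0.0489 -0.0001] [0.0274 0.0988] 88.9 z [0.0481 0.056  0.0596]
wrist shank 443 [ 0.0514 -0.0003] [0.0061 0.0968] 90.0 z [0.0454 0.0474 0.0488]
top block 1247 [0.0015 0.005 ] [0.051  0.1109] 89.5 z [0.0469 0.0495 0.0518]
top tape 0
top handle 302 [-0.0459 -0.0046] [0.0936 0.019 ] 6.7 z [0.0513 0.0561 0.0595]
top shank 128 [ 0.0524 -0.0003] [0.0947 0.0068] 0.2 z [0.0451 0.0476 0.0505]
side block 646 [ 0.0011 -0.0008] [0.0634 0.1088] 89.2 z [0.0449 0.0484 0.0498]
side tape 227 [ 0.0008 -0.0039] [0.0526 0.0331] 0.4 z [0.0678 0.0751 0.0794]
side handle 565 [-0.0485 -0.0037] [0.0956 0.0248] 1.3 z [0.0448 0.0538 0.059 ]
side shank 144 [0.0515 0.0019] [0.096  0.0154] 0.7 z [0.043  0.0464 0.0481]
```

View pics/wrist_fin.png

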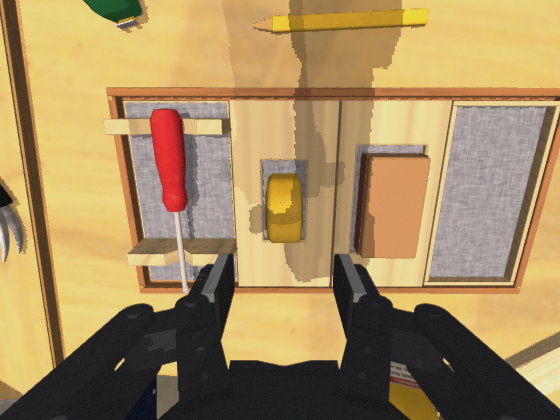

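View pics/side_fin.png

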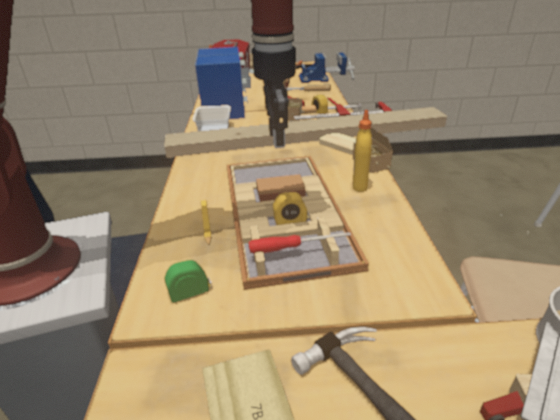

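The wrist view shows the screwdriver across both rests at (168,160), the tape in the small recess at (284,207) and the block in the large recess at (393,205). The side view shows the glue bottle at (362,155) and the pencil at (206,222) unmoved. All three tools measure within about 1 mm in the wrist view at the right heights, and the arm is clear.

```bash
python3 -c "
from station import job
print(job.close_job())"
```

```text
the job is handed in; nothing more can be done
None
```

I handed the job in at about 26 s: the block, tape measure and screwdriver each sit home in their own insert, within about 1 mm in the last wrist-camera check, and the glue bottle and pencil look undisturbed; the hand-in returned no verdict.

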